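# Fingertip check of a curved safety contact strip

## Task

Check the curved safety contact strip of the microscope stage with a fingertip: run along its row of five sprung plastic pads from the end boss with the cable gland to the flat end cap, gently pressing each pad about half-way down (a few millimetres), one after another in that order, never pads that are not neighbours at the same time. Finish while still holding the last pad, the one beside the flat end cap, about half-way down, with the other four sprung back up. Grasp nothing, and leave the small things standing around the strip where they are.

Things in the scene. Friction and masses are not known exactly. Their poses are not given: they have to be found in the camera images.
- strip: curved safety contact strip, fixed to the bench: arc-shaped aluminium channel 44 mm wide (screw feet to 80 mm), 18 mm high, with five black sprung plastic pads 50 mm apart along an arc of 160 mm radius; a round boss stands 52 mm beyond each last pad. Origin on the bench below the middle pad; x points to the arc's centre, 160 mm off (roughly away from the robot), z up.
- gland: the end boss with a cable gland: aluminium disc 36 mm across, 12 mm high, with a domed nut and short black stub on it, 30 mm high in all, top 48 mm above the bench (12 mm above the pads' crests). It marks the end to start from; it stands at either end of the strip. Origin at the centre of its underside, 18 mm above the bench. Fixed.
- end_cap: the other end boss, a flat aluminium disc 36 mm across and 12 mm high with a small dark screw head, 14 mm in all, top 32 mm above the bench. It marks the end to finish at. Origin at the centre of its underside, 18 mm above the bench. Fixed.
- pad_0_top (a point): middle of the crest of pad 0 (0 to 4 run from the strip's -y end to its +y end), 36 mm above the bench when up; moves with the pad. Pads are 44 mm long along the arc (point y), 26 mm wide (point x): slick domed top falling 1.4 mm at 8 mm and 8 mm at 22 mm from its middle along the arc, so a fingertip 2 to 6 mm below crest height slides on to the next pad.
- pad_0 (a joint): how far pad 0 is pressed down, m: 0 up (spring returns it), 0.008 at its stop. It takes about 1.4 N to start, 2.8 N at 2 mm, 4.5 N at 4.5 mm, 7 N at the stop.
- pad_1_top (a point): middle of the crest of pad 1 (0 to 4 run from the strip's -y end to its +y end), 36 mm above the bench when up; moves with the pad. Pads are 44 mm long along the arc (point y), 26 mm wide (point x): slick domed top falling 1.4 mm at 8 mm and 8 mm at 22 mm from its middle along the arc, so a fingertip 2 to 6 mm below crest height slides on to the next pad.
- pad_1 (a joint): how far pad 1 is pressed down, m: 0 up (spring returns it), 0.008 at its stop. It takes about 1.4 N to start, 2.8 N at 2 mm, 4.5 N at 4.5 mm, 7 N at the stop.
- pad_2_top (a point): middle of the crest of pad 2 (0 to 4 run from the strip's -y end to its +y end), 36 mm above the bench when up; moves with the pad. Pads are 44 mm long along the arc (point y), 26 mm wide (point x): slick domed top falling 1.4 mm at 8 mm and 8 mm at 22 mm from its middle along the arc, so a fingertip 2 to 6 mm below crest height slides on to the next pad.
- pad_2 (a joint): how far pad 2 is pressed down, m: 0 up (spring returns it), 0.008 at its stop. It takes about 1.4 N to start, 2.8 N at 2 mm, 4.5 N at 4.5 mm, 7 N at the stop.
- pad_3_top (a point): middle of the crest of pad 3 (0 to 4 run from the strip's -y end to its +y end), 36 mm above the bench when up; moves with the pad. Pads are 44 mm long along the arc (point y), 26 mm wide (point x): slick domed top falling 1.4 mm at 8 mm and 8 mm at 22 mm from its middle along the arc, so a fingertip 2 to 6 mm below crest height slides on to the next pad.
- pad_3 (a joint): how far pad 3 is pressed down, m: 0 up (spring returns it), 0.008 at its stop. It takes about 1.4 N to start, 2.8 N at 2 mm, 4.5 N at 4.5 mm, 7 N at the stop.
- pad_4_top (a point): middle of the crest of pad 4 (0 to 4 run from the strip's -y end to its +y end), 36 mm above the bench when up; moves with the pad. Pads are 44 mm long along the arc (point y), 26 mm wide (point x): slick domed top falling 1.4 mm at 8 mm and 8 mm at 22 mm from its middle along the arc, so a fingertip 2 to 6 mm below crest height slides on to the next pad.
- pad_4 (a joint): how far pad 4 is pressed down, m: 0 up (spring returns it), 0.008 at its stop. It takes about 1.4 N to start, 2.8 N at 2 mm, 4.5 N at 4.5 mm, 7 N at the stop.
- end_0 (a point): on top of the strip's end beyond pad 0, 18 mm above the bench, where one of the two bosses stands
- end_4 (a point): on top of the strip's end beyond pad 4, 18 mm above the bench, where the other boss stands
- collet: loose bystander, origin under its centre, not to be moved: waisted metal collet, 25 mm across, 30 mm high, inside the arc
- loupe: loose bystander, origin under its centre, not to be moved: black eye loupe, 40 mm across, 38 mm high, inside the arc
- brass_part: loose bystander, origin under its centre, not to be moved: yellowish machined block 22x50x22 mm, outside the arc
- pot: loose bystander, origin under its centre, not to be moved: white pot with a blue screw lid, 52 mm across, 34 mm high, outside the arc

How it is judged:
On the way, in this order (a step that is already met when the one before it is completed fails the run):
1. a finger presses pad number 1, counted from the gland, down by more than 2 mm (((horizontal distance between gland and end_0 below 0.05 m and value of joint pad_0 above 0.002 m and contact force between the fingers and strip above 0.5 N) or (horizontal distance between gland and end_4 below 0.05 m and value of joint pad_4 above 0.002 m and contact force between the fingers and strip above 0.5 N))), for 0.05 s.
2. a finger presses pad number 2, counted from the gland, down by more than 2 mm (((horizontal distance between gland and end_0 below 0.05 m and value of joint pad_1 above 0.002 m and contact force between the fingers and strip above 0.5 N) or (horizontal distance between gland and end_4 below 0.05 m and value of joint pad_3 above 0.002 m and contact force between the fingers and strip above 0.5 N))), for 0.05 s.
3. a finger presses pad number 3, counted from the gland, down by more than 2 mm (((horizontal distance between gland and end_0 below 0.05 m and value of joint pad_2 above 0.002 m and contact force between the fingers and strip above 0.5 N) or (horizontal distance between gland and end_4 below 0.05 m and value of joint pad_2 above 0.002 m and contact force between the fingers and strip above 0.5 N))), for 0.05 s.
4. a finger presses pad number 4, counted from the gland, down by more than 2 mm (((horizontal distance between gland and end_0 below 0.05 m and value of joint pad_3 above 0.002 m and contact force between the fingers and strip above 0.5 N) or (horizontal distance between gland and end_4 below 0.05 m and value of joint pad_1 above 0.002 m and contact force between the fingers and strip above 0.5 N))), for 0.05 s.
5. a finger presses pad number 5, counted from the gland, down by more than 2 mm (((horizontal distance between gland and end_0 below 0.05 m and value of joint pad_4 above 0.002 m and contact force between the fingers and strip above 0.5 N) or (horizontal distance between gland and end_4 below 0.05 m and value of joint pad_0 above 0.002 m and contact force between the fingers and strip above 0.5 N))), for 0.05 s.
At the end, for the whole second after the job is handed in: a finger still holds the pad beside the flat end cap down by more than 2 mm with 0.5 to 25 N, the other four pads are up (less than 2 mm down), and the four loose things are within 20 mm of where they stood (((horizontal distance between gland and end_0 below 0.05 m and value of joint pad_4 above 0.002 m and contact force between the fingers and strip between 0.5 and 25 N and value of joint each of pad_0, pad_1, pad_2, pad_3 below 0.002 m) or (horizontal distance between gland and end_4 below 0.05 m and value of joint pad_0 above 0.002 m and contact force between the fingers and strip between 0.5 and 25 N and value of joint each of pad_4, pad_3, pad_2, pad_1 below 0.002 m)) and distance of each of collet, loupe, brass_part, pot from where it was at the start of the episode below 0.02 m); the arm keeps its last pose, push and grip.
It fails at once if the fingers press on the strip with more than 25 N (contact force between the fingers and strip above 25 N).
It fails at once if two pads that are not neighbours are down by more than 2 mm at the same time (value of joint each of pad_0, pad_2 above 0.002 m or value of joint each of pad_0, pad_3 above 0.002 m or value of joint each of pad_0, pad_4 above 0.002 m or value of joint each of pad_1, pad_3 above 0.002 m or value of joint each of pad_1, pad_4 above 0.002 m or value of joint each of pad_2, pad_4 above 0.002 m).
It fails at once if a loose thing is shifted, lifted or carried by more than 20 mm (distance of any of collet, loupe, brass_part, pot from where it was at the start of the episode above 0.02 m).
It fails at once if a loose thing is tipped (angle between any of collet, loupe, brass_part, pot's own z axis and vertical above 0.35 rad).
It also fails if it takes over 38 s, if anything falls off the work surface, if the arm or the gripper's body presses on something with over 40 N, if the wrist force passes 120 N, or if a joint passes its speed limit or range.

## Robot

A 6-joint arm with a two-finger parallel gripper is mounted at the origin on a cart in front of the work surface, level with it; the furniture and walls round the work are solid. World frame = base frame: x ahead of the robot, y to its left, z up, the work surface at z = 0. Lengths are in m, angles in rad, forces in N, time in s.
With the tool pointing down it reaches from about 0.275 to 0.825 m from the base axis. Payload 5.2 kg.
Tool frame: the origin (TCP) lies midway between the tips of the shut fingers; the grasp point (between the pads) lies r.pinch_z behind it (r.pinch_z is the distance from the TCP to the grasp point, in m); z points along the fingers, x is the direction in which the jaws open and shut, and the axes are right-handed (so a half turn about z gives the same grasp; the last joint's range is limited). The gripper opens to 93 mm and grips with 3 to 60 N. Pads are 15 mm wide; open, the fingers measure 128 mm over their backs; the gripper's body (75 mm by 188 mm) begins 65 mm behind the grasp point.
Start: joints at [-1.48, 0.259, 1.535, -0, 1.348, -0.203], TCP at [0.159, -0.526, 0.219] pointing down, gripper open.
Joint ranges: [-3.14, 3.14], [-0.91, 2.08], [0.19, 2.58], [-1.22, 4.36], [0.22, 2.71], [-3.12, 3.12]. Speed limits (rad/s): [2.57, 2.57, 3.14, 3.14, 3.14, 3.14].

## Interface

Orientations are given as a 3x3 rotation matrix whose columns are the frame's x, y, z axes.
In Python, from workcell import r gives the robot as it stands. The module is installed in compiled form; this text tells all that it offers.
- The arm moves only by the tool step_arm, never from a script. Its argument "series" is a list of rows, each an object of numbers: "tx", "ty", "tz": the shift along the tool's x, y, z in m; "roll": the turn about the tool's z in degrees; "grip": the closure, from 0 (fully open) to 1 (shut). In form: [{"tx": .., "ty": .., "tz": .., "roll": .., "grip": ..}, ...]. A call has 1 to 8 rows; each row shifts and turns the commanded pose from where the row before left it, along the tool's axes as they then stand; what a row does not reach is not made up. A row lasts 1/12 s, in which the tool goes at most 41.7 mm and 7.16 degrees, less where a joint would pass 70% of its speed; a pose out of reach is approached as far as the arm can. A call with a gripper value outside its range is refused whole. The fingers move at their own pace and stop on an object; "force" is the grip in N (left out, the last holds). Time passes only in rows, so rows that do not move let the fingers close. It gives the time, the measured TCP pose, the force and the opening at its end, in the units of the state.
- r.sense(): the state, without advancing time (a new reading comes with each control period).
- r.camera(name): name is "scene" or "top"; returns a dict with "color" (420x560x3 uint8, blue, green, red), "range_z" (420x560 float32, m along the optical axis (not along the pixel's ray), 0 where there is no reading), "fx", "fy", "cx", "cy" (pixels), "pose" (4x4, takes a point from camera to world coordinates). Camera axes: x right, y up, looking along -z (the intrinsics and any distortion apply to the point x, -y, -z); pixel columns grow to the right and rows downward; lengths in m; the calibration is good to about 2 mm. A picture is of the moment at which its call begins.
- r.job_done(): hands the job in, once; it reports no verdict.
The state is a dict: "t": time; "q": joint angles; "joint_velocities": joint speeds; "effort": joint torques, N m; "ee_pos": TCP position; "tcp_rot": TCP orientation; "force": force on the tool from outside, world axes, zero at the start; "wrist_torque": the same for the moment, N m; "gripper_width": finger opening in m.
Only numpy, scipy, OpenCV 4.12 (cv2) and the standard library are available. Lean on these libraries where they do the work, as an engineer would, in place of code of your own. Each camera call takes 0.05 s, during which the arm holds its last target.

## Working session

There is one attempt and no reset: what is moved stays moved. The work goes in short steps, Python scripts to look and compute and a tool call to move; the robot and the scene stay as the last step left them, time stands still between calls to the robot, and variables do not carry over. Pictures are saved under pics/ and viewed, and the job is handed in when it is done.

Besides the shell and the picture viewer there is one more tool, called after "Call:" as a command line: name --argument value ..., lists and objects as JSON in quotes. step_arm: Moves the arm, as the interface text tells. Its arguments: {"type":"object","properties":{"series":{"type":"array"},"force":{"type":"number"}},"required":["series"]}

```bash
mkdir -p pics
python3 - <<'E'
from workcell import r
import cv2,numpy as np
s=r.sense(); print({k:np.round(v,3).tolist() for k,v in s.items()}, r.pinch_z)
for n in("top","scene"):
    c=r.camera(n); cv2.imwrite(f"pics/{n}0.png",c["color"]); np.savez(f"{n}0.npz",**c)
    print(n,c["fx"],c["fy"],c["cx"],c["cy"],np.round(c["pose"],3).tolist())
E
```

```text
{'t': 0.0, 'q': [-1.48, 0.259, 1.536, 0.0, 1.348, -0.203], 'joint_velocities': [0.002, -0.0, -0.0, 0.0, 0.001, 0.002], 'effort': [-0.0, -43.731, -28.401, 0.072, 0.041, -0.0], 'ee_pos': [0.159, -0.526, 0.218], 'tcp_rot': [[0.29, -0.957, -0.0], [-0.957, -0.29, 0.002], [-0.002, -0.0, -1.0]], 'force': [0.214, 0.187, -0.625], 'wrist_torque': [-0.043, -0.012, -0.015], 'gripper_width': 0.093} 0.0188
top 398.7035307485295 398.7035307485295 278.04551445651805 213.07055316962956 [[0.193, 0.96, -0.205, 0.4], [-0.981, 0.19, -0.035, -0.029], [0.005, 0.208, 0.978, 0.903], [0.0, 0.0, 0.0, 1.0]]
scene 516.8261512060129 516.8261512060129 278.72666221404074 219.86575835862726 [[-0.631, 0.531, -0.565, 0.048], [-0.775, -0.448, 0.445, 0.395], [-0.017, 0.719, 0.695, 0.691], [0.0, 0.0, 0.0, 1.0]]
```

View pics/top0.png

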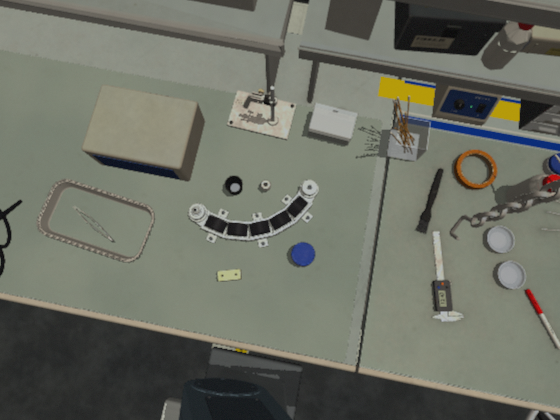

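View pics/scene0.png

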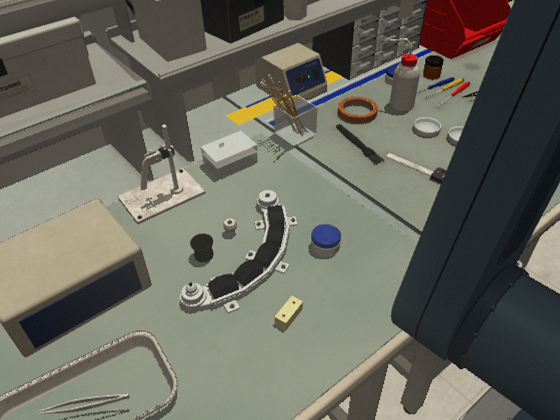

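The top view shows the gland at about (197,211), at the left (+y) end, and the flat cap at about (310,187). The loupe and collet are inside the arc; the brass block and pot are outside. Next I'll measure.

```bash
cat > h.py <<'E'
import numpy as np,cv2
def load(n): return dict(np.load(n))
def cloud(c):
    z=c["range_z"]; v,u=np.mgrid[:z.shape[0],:z.shape[1]]
    P=np.stack([(u-c["cx"])/c["fx"]*z,-(v-c["cy"])/c["fy"]*z,-z],-1)
    W=P@c["pose"][:3,:3].T+c["pose"][:3,3]; W[z<=0]=np.nan
    return W
E
python3 - <<'E'
from h import *
for n,(a,b,cc,d) in (("top",(170,300,175,335)),("scene",(180,345,165,345))):
    c=load(n+"0.npz"); W=cloud(c); im=c["color"]
    crop=im[a:b,cc:d]; cv2.imwrite(f"pics/{n}crop.png",cv2.resize(crop,None,fx=4.4 if n=="top" else 3.4,fy=4.4 if n=="top" else 3.4,interpolation=cv2.INTER_CUBIC))
c=load("top0.npz");W=cloud(c)
for p in [(197,211),(310,187),(214,222),(235,229),(259,228),(280,219),(299,206),(234,185),(265,185),(229,275),(303,254),(250,262)]:
    print(p,np.round(W[p[1],p[0]],4))
# dark pads from both cams
for n in("top0.npz","scene0.npz"):
    c=load(n);W=cloud(c);g=c["color"].max(-1)
    m=(W[...,2]>.025)&(W[...,2]<.045)&(g<70)&(W[...,0]>.3)&(W[...,0]<.75)&(abs(W[...,1])<.35)
    k,l,st,ce=cv2.connectedComponentsWithStats(m.astype(np.uint8),connectivity=4)
    for i in range(1,k):
        if st[i,4]>25: 
            q=W[l==i]; print(n,st[i,4],ce[i].round(1),q.mean(0).round(4),"ztop",np.percentile(q[:,2],95).round(4))
E
```

```text
(197, 211) [0.5496 0.1775 0.0467]
(310, 187) [ 0.6564 -0.0569  0.0305]
(214, 222) [0.5344 0.1373 0.0366]
(235, 229) [0.5281 0.0884 0.0365]
(259, 228) [0.5405 0.037  0.0368]
(280, 219) [ 0.5697 -0.0044  0.0347]
(299, 206) [ 0.6069 -0.0404  0.035 ]
(234, 185) [0.6339 0.1172 0.006 ]
(265, 185) [0.6467 0.0459 0.0105]
(229, 275) [0.4281 0.0811 0.024 ]
(303, 254) [ 0.503  -0.0685  0.0356]
(250, 262) [0.466  0.0436 0.0044]
top0.npz 122 [160.4 174.1] [0.6189 0.2815 0.0355] ztop 0.0439
top0.npz 108 [232.1 182.2] [0.6322 0.1183 0.0336] ztop 0.0393
top0.npz 210 [297.  206.1] [ 0.6062 -0.036   0.0332] ztop 0.037
top0.npz 220 [280.1 219.7] [ 0.5684 -0.0049  0.0332] ztop 0.0374
top0.npz 227 [215.7 223.6] [0.5322 0.1335 0.0332] ztop 0.0372
top0.npz 225 [259.3 227.7] [0.5418 0.0369 0.0333] ztop 0.0372
top0.npz 232 [237. 229.] [0.5295 0.0844 0.0331] ztop 0.037
scene0.npz 794 [271.5 234.3] [0.5637 0.0049 0.0317] ztop 0.0358
scene0.npz 219 [201.5 242.2] [0.627  0.1124 0.032 ] ztop 0.0378
scene0.npz 56 [323.  243.9] [ 0.4889 -0.0506  0.0283] ztop 0.0316
scene0.npz 338 [247.6 269.2] [0.5251 0.0872 0.0316] ztop 0.0359
scene0.npz 364 [222.4 283. ] [0.5277 0.1365 0.0316] ztop 0.0358
scene0.npz 601 [107.1 298.9] [0.6166 0.2964 0.0349] ztop 0.0437
```

View pics/topcrop.png

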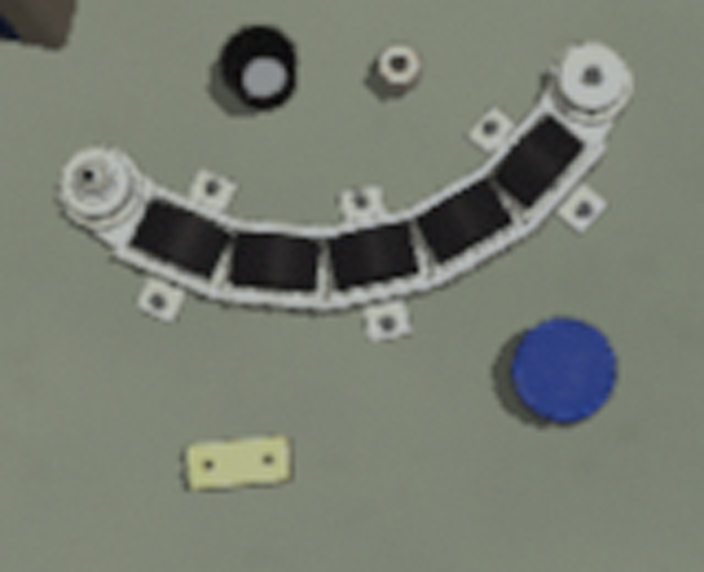

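View pics/scenecrop.png

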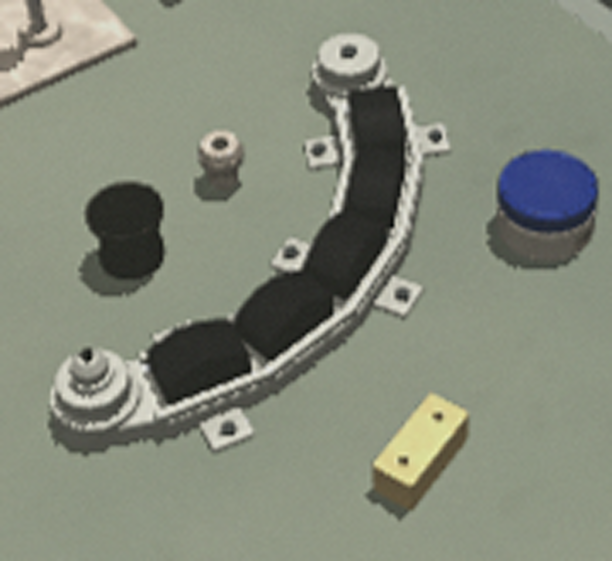

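```bash
cat >> h.py <<'E'
from scipy.optimize import least_squares
R=.16;dth=.05/R
def model(p,th):  # th strip angle, + toward +y end ; returns world xy
    x,y,psi=p
    lx=R-R*np.cos(th); ly=R*np.sin(th)
    return np.stack([x+np.cos(psi)*lx-np.sin(psi)*ly, y+np.sin(psi)*lx+np.cos(psi)*ly],-1)
E
python3 - <<'E'
from h import *
th=np.array([2,1,0,-1,-2])*dth
top=np.array([[.5322,.1335],[.5295,.0844],[.5418,.0369],[.5684,-.0049],[.6062,-.036]])
sol=least_squares(lambda p:(model(p,th)-top).ravel(),[.54,.037,.4]); print(sol.x,(sol.fun*1e3).round(1))
c=load("scene0.npz");W=cloud(c);g=c["color"].max(-1)
m=(W[...,2]>.025)&(W[...,2]<.045)&(g<70)&(W[...,0]>.5)&(W[...,0]<.64)&(W[...,1]<.16)&(W[...,1]>-.06)&(np.hypot(W[...,0]-.627,W[...,1]-.112)>.03)
q=W[m]
# radial/angle fit in scene: radial distance
p=sol.x; C=np.array([p[0]+R*np.cos(p[2]),p[1]+R*np.sin(p[2])]); print("C",C)
for nm in("scene","top"):
    c=load(nm+"0.npz");W=cloud(c);g=c["color"].max(-1)
    m=(W[...,2]>.033)&(W[...,2]<.045)&(g<70)&(W[...,0]>.5)&(W[...,0]<.64)&(W[...,1]<.17)&(W[...,1]>-.06)&(np.hypot(W[...,0]-.627,W[...,1]-.112)>.03)
    q=W[m];d=C-q[:,:2]; a=np.arctan2(d[:,1],d[:,0])-p[2]; rr=np.hypot(*d.T)
    for k in(2,1,0,-1,-2):
        s=abs(-a-k*dth)<.15; s2=s&(q[:,2]>np.percentile(q[s,2],60))
        print(nm,k,s.sum(),"r",rr[s].mean().round(4),np.percentile(rr[s],[3,97]).round(4),"th-arc err mm",((-a[s2]).mean()-k*dth)*160,"z",np.percentile(q[s,2],95).round(4))
    m=(W[...,2]<.015)&(W[...,2]>-.02)&(np.hypot(W[...,0]-.57,W[...,1]-.04)<.2); print(nm,"bench z",np.median(W[m][:,2]))
    # tall things
    m=(W[...,2]>.06)&(W[...,0]>.3)&(abs(W[...,1])<.45); t=W[m]; d=np.hypot(t[:,0]-.57,t[:,1]-.04); i=np.argsort(d)[:3]; print("tall",t[i].round(3))
print("pads",model(p,th).round(4).tolist(),"bosses",model(p,np.array([2*dth+.325,-2*dth-.325])).round(4).tolist())
E
```

```text
[0.54169065 0.03670113 0.41149292] [-0.2  1.1 -0.4  0.5 -0.1 -0.2  0.1 -0.4  0.7 -1. ]
C [0.6883346  0.10069762]
scene 2 131 r 0.1636 [0.1521 0.174 ] th-arc err mm -0.12148088430176784 z 0.0364
scene 1 121 r 0.1624 [0.151  0.1734] th-arc err mm 0.923948572121569 z 0.0364
scene 0 115 r 0.1631 [0.151  0.1737] th-arc err mm 1.3315879974166314 z 0.0364
scene -1 101 r 0.1616 [0.1502 0.1729] th-arc err mm 2.433089403489621 z 0.0364
scene -2 101 r 0.1602 [0.1484 0.1721] th-arc err mm 3.2926819683688713 z 0.0366
scene bench z 0.001346278606562945
tall [[0.624 0.22  0.085]
 [0.624 0.22  0.068]
 [0.624 0.22  0.092]]
top 2 126 r 0.1595 [0.147  0.1717] th-arc err mm 0.19238490325870217 z 0.0377
top 1 125 r 0.1594 [0.1474 0.172 ] th-arc err mm -0.5204776539730815 z 0.0375
top 0 127 r 0.1602 [0.1477 0.1723] th-arc err mm -0.4329721611037044 z 0.0375
top -1 125 r 0.1598 [0.1479 0.1721] th-arc err mm -0.9495344700969088 z 0.0381
top -2 118 r 0.1597 [0.1482 0.1711] th-arc err mm -0.6518670194157927 z 0.0374
top bench z 0.0023039879402758645
tall [[0.624 0.219 0.072]
 [0.626 0.219 0.095]
 [0.628 0.218 0.089]]
pads [[0.532, 0.1346], [0.5291, 0.0849], [0.5417, 0.0367], [0.5685, -0.0053], [0.6069, -0.037]] bosses [[0.551, 0.1828], [0.6551, -0.0558]]
```

Call:
step_arm --series '[{"roll":-7,"grip":1},{"roll":-7,"grip":1},{"roll":-7,"grip":1},{"roll":-7,"grip":1},{"roll":-7,"grip":1},{"roll":-7,"grip":1},{"roll":-7,"grip":1},{"roll":-7,"grip":1}]' --force 20

```text
schema error: expected keys tx, ty, tz, roll, grip
```

Call:
step_arm --series '[{"tx":0,"ty":0,"tz":0,"roll":-7,"grip":1},{"tx":0,"ty":0,"tz":0,"roll":-7,"grip":1},{"tx":0,"ty":0,"tz":0,"roll":-7,"grip":1},{"tx":0,"ty":0,"tz":0,"roll":-7,"grip":1},{"tx":0,"ty":0,"tz":0,"roll":-7,"grip":1},{"tx":0,"ty":0,"tz":0,"roll":-7,"grip":1},{"tx":0,"ty":0,"tz":0,"roll":-7,"grip":1},{"tx":0,"ty":0,"tz":0,"roll":-7,"grip":1}]' --force 20

```text
t: 0.77
ee_pos: [0.1593, -0.5261, 0.2182]
tcp_rot: [[0.957, -0.289, -0.0], [-0.289, -0.957, 0.001], [-0.0, -0.001, -1.0]]
force: [-0.7, 0.3, -0.3]
gripper_width: 0.044
```

```bash
cat >> h.py <<'E'
# averaged strip fit from both cameras
_p=np.array([0.54169065,0.03670113,0.41149292])
def avgfit():
    th=np.array([2,1,0,-1,-2])*dth
    r_s=np.array([.1636,.1624,.1631,.1616,.1602]);e_s=np.array([-.12,.92,1.33,2.43,3.29])/1e3
    r_t=np.array([.1595,.1594,.1602,.1598,.1597]);e_t=np.array([.19,-.52,-.43,-.95,-.65])/1e3
    rr=(r_s+r_t)/2; a=th+(e_s+e_t)/2/R
    C=_p[:2]+R*np.array([np.cos(_p[2]),np.sin(_p[2])])
    pts=C-rr[:,None]*np.stack([np.cos(_p[2]-a),np.sin(_p[2]-a)],-1)
    s=least_squares(lambda p:(model(p,th)-pts).ravel(),_p)
    return s.x,s.fun
def rel(P):
    """report tool relative to strip: arc pos (pad units from middle), radial err, az err, and tool-frame delta to target th"""
    from workcell import r
    s=r.sense(); e=np.array(s["ee_pos"]);T=np.array(s["tcp_rot"]); 
    C=P[:2]+R*np.array([np.cos(P[2]),np.sin(P[2])]); d=C-e[:2]
    a=np.arctan2(d[1],d[0]); th=P[2]-a
    az=np.arctan2(T[1,0],T[0,0])
    print("t %.2f"%s["t"],"ee",e.round(4),"pad idx %.3f"%(2+th/dth),"arc mm from mid %.1f"%(th*160),"r %.4f"%np.hypot(*d),"az-rad deg %.2f"%np.degrees(az-a),"F",np.round(s["force"],2),"w",round(float(s["gripper_width"]),4),"q6",s["q"][5].round(2) if hasattr(s["q"][5],'round') else s["q"][5])
    return s,T,e
E
python3 - <<'E'
from h import *
P,f=avgfit(); print(P,(f*1e3).round(1))
np.save("P.npy",P)
s,T,e=rel(P)
th=2*dth; q=model(P,th); a=P[2]-th
tgt=np.array([*q,.10]); print("target",tgt,"az deg",np.degrees(a),"cur",np.degrees(np.arctan2(T[1,0],T[0,0])))
print("tool delta",T.T@(np.array([*q,.219])-e))
E
```

```text
[0.54045849 0.03687442 0.41405964] [ 0.  -0.2 -0.4  0.   0.5  0.4 -0.1  0.1  0.1 -0.4]
t 0.77 ee [ 0.1593 -0.5261  0.2182] pad idx 0.536 arc mm from mid -73.2 r 0.8197 az-rad deg -66.75 F [-0.75  0.32 -0.32] w 0.044 q6 -1.19
target [0.53048419 0.13474782 0.1       ] az deg -12.085992490597567 cur -16.82423861689063
tool delta [ 1.64070118e-01 -7.39982701e-01 -1.31699382e-04]
```

Call:
step_arm --series '[{"tx":0.0082,"ty":-0.037,"tz":0,"roll":0,"grip":1},{"tx":0.0082,"ty":-0.037,"tz":0,"roll":0,"grip":1},{"tx":0.0082,"ty":-0.037,"tz":0,"roll":0,"grip":1},{"tx":0.0082,"ty":-0.037,"tz":0,"roll":0,"grip":1},{"tx":0.0082,"ty":-0.037,"tz":0,"roll":0,"grip":1},{"tx":0.0082,"ty":-0.037,"tz":0,"roll":0,"grip":1},{"tx":0.0082,"ty":-0.037,"tz":0,"roll":0,"grip":1},{"tx":0.0082,"ty":-0.037,"tz":0,"roll":0,"grip":1}]'

```text
t: 1.43
ee_pos: [0.3096, -0.2611, 0.2184]
tcp_rot: [[0.955, -0.296, -0.0], [-0.296, -0.955, 0.0], [-0.0, -0.0, -1.0]]
force: [0.3, 0.1, -0.1]
gripper_width: 0.0006
```

Call:
step_arm --series '[{"tx":0.0082,"ty":-0.037,"tz":0,"roll":0,"grip":1},{"tx":0.0082,"ty":-0.037,"tz":0,"roll":0,"grip":1},{"tx":0.0082,"ty":-0.037,"tz":0,"roll":0,"grip":1},{"tx":0.0082,"ty":-0.037,"tz":0,"roll":0,"grip":1},{"tx":0.0082,"ty":-0.037,"tz":0,"roll":0,"grip":1},{"tx":0.0082,"ty":-0.037,"tz":0,"roll":0,"grip":1},{"tx":0.0082,"ty":-0.037,"tz":0,"roll":0,"grip":1},{"tx":0.0082,"ty":-0.037,"tz":0,"roll":0,"grip":1}]'

```text
t: 2.1
ee_pos: [0.4597, 0.0025, 0.2185]
tcp_rot: [[0.956, -0.295, -0.0], [-0.295, -0.956, -0.0], [-0.0, 0.0, -1.0]]
force: [0.7, -1.1, -0.0]
gripper_width: 0.0005
```

```bash
cat >> h.py <<'E'
def delta(P,k,z):
    """tool-frame delta to pad k (k=4 gland side), height z, and roll in deg"""
    s,T,e=rel(P); th=(k-2)*dth; q=model(P,th); a=P[2]-th
    az=np.arctan2(T[1,0],T[0,0])
    print("delta mm",(T.T@(np.array([*q,z])-e)*1e3).round(1),"roll",np.degrees(az-a).round(2))
E
python3 -c "
from h import *
delta(np.load('P.npy'),4,.1)"
```

```text
t 2.10 ee [0.4597 0.0025 0.2185] pad idx 2.013 arc mm from mid 0.7 r 0.2478 az-rad deg -40.64 F [ 0.66 -1.12 -0.04] w 0.0005 q6 0.06
delta mm [  28.7 -147.3  118.5] roll -5.07
```

Call:
step_arm --series '[{"tx":0.007,"ty":-0.036,"tz":0.01,"roll":0,"grip":1},{"tx":0.007,"ty":-0.036,"tz":0.02,"roll":0,"grip":1},{"tx":0.007,"ty":-0.036,"tz":0.02,"roll":0,"grip":1},{"tx":0.007,"ty":-0.036,"tz":0.02,"roll":0,"grip":1},{"tx":0,"ty":0,"tz":0.03,"roll":-5,"grip":1},{"tx":0,"ty":0,"tz":0.03,"roll":0,"grip":1},{"tx":0,"ty":0,"tz":0.01,"roll":0,"grip":1},{"tx":0,"ty":0,"tz":0,"roll":0,"grip":1}]'

```text
t: 2.77
ee_pos: [0.5258, 0.1295, 0.0757]
tcp_rot: [[0.977, -0.211, -0.007], [-0.211, -0.978, -0.0], [-0.007, 0.002, -1.0]]
force: [0.5, -0.4, 1.0]
gripper_width: 0.0009
```

Run:
```python
from h import *
from workcell import r
delta(np.load('P.npy'),4,.05)
for n,(a,b,cc,d) in (("top",(150,300,165,335)),("scene",(180,345,165,345))):
    c=r.camera(n); np.savez(n+"1.npz",**c)
    cv2.imwrite(f"pics/{n}1.png",cv2.resize(c["color"][a:b,cc:d],None,fx=3.5,fy=3.5,interpolation=cv2.INTER_CUBIC))
```

```text
t 2.77 ee [0.5258 0.1295 0.0757] pad idx 3.881 arc mm from mid 94.1 r 0.1636 az-rad deg -2.22 F [ 0.51 -0.41  0.99] w 0.0009 q6 0.25
delta mm [ 3.7 -6.1 25.7] roll -0.09
```

View pics/top1.png

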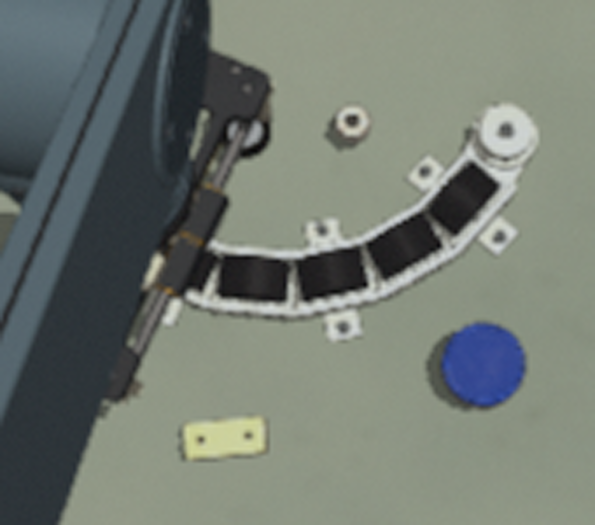

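View pics/scene1.png

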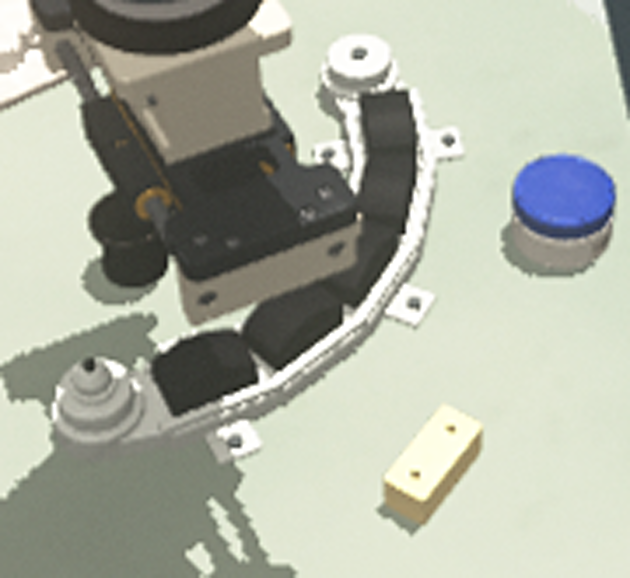

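Run:
```python
from h import *
from workcell import r
s=r.sense();e=np.array(s["ee_pos"]);T=np.array(s["tcp_rot"]);print(s["t"],e)
for n,(a,b,cc,d) in (("top",(150,300,165,335)),("scene",(180,345,165,345))):
    c=load(n+"1.npz");W=cloud(c); im=cv2.resize(c["color"][a:b,cc:d],None,fx=3.5,fy=3.5,interpolation=cv2.INTER_CUBIC)
    M=np.linalg.inv(c["pose"])
    def pr(w):
        q=M[:3,:3]@w+M[:3,3]; return (c["cx"]+c["fx"]*q[0]/-q[2], c["cy"]-c["fy"]*q[1]/-q[2])
    for L in(0,-.02,-.084,-.12):
        u=pr(e+T@[0,0,L]); p=(int((u[0]-cc+.5)*3.5),int((u[1]-a+.5)*3.5)); print(n,L,p,u); cv2.circle(im,p,4,(0,0,255) if L==0 else (0,255,0),-1)
    cv2.imwrite(f"pics/{n}1b.png",im)
    # points near tool in tool frame
    d=(W-e)@T; m=(abs(d[...,0])<.11)&(abs(d[...,1])<.06)&(W[...,2]>.062)&(W[...,2]<.2)
    q=d[m]; 
    for lo in np.arange(-.12,.02,.01):
        k=(q[:,2]>=lo)&(q[:,2]<lo+.01)
        if k.sum()>3: print(n,"z %.2f"%lo,k.sum(),"x",np.percentile(q[k,0],[2,98]).round(3),"y",np.percentile(q[k,1],[2,98]).round(3))
```

```text
2.8667 [0.5288386  0.12921991 0.0794735 ]
top 0 (173, 252) (np.float64(214.03377323325776), np.float64(221.51440060592066))
top -0.02 (168, 245) (np.float64(212.55408379501594), np.float64(219.69238257917132))
top -0.084 (149, 223) (np.float64(207.30390437120846), np.float64(213.22756549889763))
top -0.12 (138, 208) (np.float64(203.9494532755461), np.float64(209.09705661765003))
top z -0.12 72 x [-0.094  0.089] y [0.01  0.036]
top z -0.11 264 x [-0.082  0.078] y [0.022 0.036]
top z -0.10 226 x [-0.074  0.076] y [0.024 0.037]
top z -0.09 23 x [-0.086  0.08 ] y [0.032 0.037]
scene 0 (204, 285) (np.float64(223.03135117814676), np.float64(260.98647706487174))
scene -0.02 (200, 255) (np.float64(221.84691769730773), np.float64(252.42180087302376))
scene -0.084 (186, 151) (np.float64(217.764118362497), np.float64(222.89894895720636))
scene -0.12 (177, 88) (np.float64(215.24924784393767), np.float64(204.71384020747084))
scene z -0.12 381 x [-0.097  0.075] y [-0.035  0.034]
scene z -0.11 587 x [-0.095  0.076] y [-0.035  0.035]
scene z -0.10 547 x [-0.09   0.077] y [-0.035  0.033]
scene z -0.09 272 x [-0.09   0.077] y [-0.035  0.034]
```

View pics/scene1b.png

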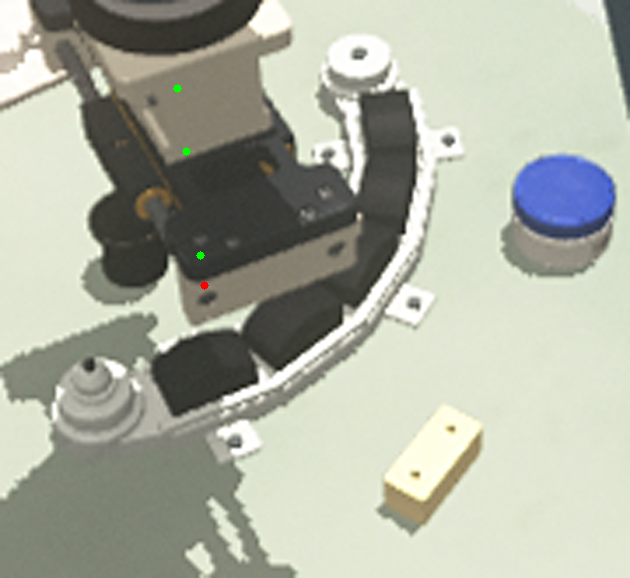

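Call:
step_arm --series '[{"tx":0.0005,"ty":-0.005,"tz":0.01,"roll":0,"grip":1},{"tx":0,"ty":0,"tz":0.01,"roll":0,"grip":1},{"tx":0,"ty":0,"tz":0.008,"roll":0,"grip":1},{"tx":0,"ty":0,"tz":0.005,"roll":0,"grip":1},{"tx":0,"ty":0,"tz":0,"roll":0,"grip":1},{"tx":0,"ty":0,"tz":0,"roll":0,"grip":1}]'

```text
t: 3.37
ee_pos: [0.5298, 0.1342, 0.0455]
tcp_rot: [[0.977, -0.211, -0.001], [-0.211, -0.977, -0.0], [-0.001, 0.0, -1.0]]
force: [0.6, 0.3, -0.4]
gripper_width: 0.0005
```

```bash
python3 -c "
from h import *
delta(np.load('P.npy'),4,.032)"
```

```text
t 3.37 ee [0.5298 0.1342 0.0455] pad idx 3.987 arc mm from mid 99.3 r 0.1606 az-rad deg -0.33 F [ 0.61  0.28 -0.41] w 0.0005 q6 0.26
delta mm [ 0.6 -0.7 13.5] roll -0.09
```

Call:
step_arm --series '[{"tx":0.0005,"ty":-0.0005,"tz":0.004,"roll":0,"grip":1},{"tx":0,"ty":0,"tz":0.003,"roll":0,"grip":1},{"tx":0,"ty":0,"tz":0.002,"roll":0,"grip":1},{"tx":0,"ty":0,"tz":0.002,"roll":0,"grip":1},{"tx":0,"ty":0,"tz":0,"roll":0,"grip":1},{"tx":0,"ty":0,"tz":0,"roll":0,"grip":1}]'

```text
t: 3.87
ee_pos: [0.5307, 0.1347, 0.035]
tcp_rot: [[0.978, -0.211, 0.0], [-0.211, -0.978, 0.0], [0.0, -0.0, -1.0]]
force: [-1.2, 0.2, 2.3]
gripper_width: 0.0007
```

```bash
python3 -c "
from h import *
delta(np.load('P.npy'),4,.032)"
```

```text
t 3.87 ee [0.5307 0.1347 0.035 ] pad idx 4.001 arc mm from mid 100.0 r 0.1598 az-rad deg -0.07 F [-1.22  0.19  2.27] w 0.0007 q6 0.26
delta mm [-0.2  0.   3. ] roll -0.08
```

Call:
step_arm --series '[{"tx":0,"ty":0,"tz":0.001,"roll":0,"grip":1},{"tx":0,"ty":0,"tz":0.001,"roll":0,"grip":1},{"tx":0,"ty":0,"tz":0.001,"roll":0,"grip":1},{"tx":0,"ty":0,"tz":0.0005,"roll":0,"grip":1},{"tx":0,"ty":0,"tz":0,"roll":0,"grip":1},{"tx":0,"ty":0,"tz":0,"roll":0,"grip":1}]'

```text
t: 4.37
ee_pos: [0.5307, 0.1347, 0.0315]
tcp_rot: [[0.978, -0.211, 0.0], [-0.211, -0.978, 0.0], [0.0, -0.0, -1.0]]
force: [-1.7, 0.0, 3.8]
gripper_width: 0.0005
```

```bash
python3 -c "
from h import *
delta(np.load('P.npy'),3,.032)"
```

```text
t 4.37 ee [0.5307 0.1347 0.0315] pad idx 4.001 arc mm from mid 100.0 r 0.1597 az-rad deg -0.07 F [-1.66  0.03  3.8 ] w 0.0005 q6 0.26
delta mm [ 7.6 49.2 -0.5] roll -17.99
```

Call:
step_arm --series '[{"tx":0,"ty":0.0031,"tz":-0.0003,"roll":-1.1,"grip":1},{"tx":0,"ty":0.0031,"tz":-0.0002,"roll":-1.1,"grip":1},{"tx":0,"ty":0.0031,"tz":0,"roll":-1.1,"grip":1},{"tx":0.0001,"ty":0.0031,"tz":0,"roll":-1.1,"grip":1},{"tx":0,"ty":0.0031,"tz":0,"roll":-1.1,"grip":1},{"tx":0,"ty":0.0031,"tz":0,"roll":-1.1,"grip":1},{"tx":0,"ty":0.0031,"tz":0,"roll":-1.1,"grip":1},{"tx":0.0001,"ty":0.0031,"tz":0,"roll":-1.1,"grip":1}]'

```text
t: 5.03
ee_pos: [0.5266, 0.1094, 0.0313]
tcp_rot: [[0.998, -0.057, -0.001], [-0.057, -0.998, -0.0], [-0.001, 0.001, -1.0]]
force: [0.6, 2.2, 1.4]
gripper_width: 0.0005
```

```bash
python3 -c "
from h import *
delta(np.load('P.npy'),3,.032)"
```

```text
t 5.03 ee [0.5266 0.1094 0.0313] pad idx 3.488 arc mm from mid 74.4 r 0.1605 az-rad deg -0.34 F [0.64 2.18 1.44] w 0.0005 q6 0.05
delta mm [ 2.5 24.3 -0.7] roll -9.08
```

Call:
step_arm --series '[{"tx":0.0002,"ty":0.0031,"tz":0,"roll":-1.1,"grip":1},{"tx":0.0002,"ty":0.0031,"tz":0,"roll":-1.1,"grip":1},{"tx":0.0002,"ty":0.0031,"tz":0,"roll":-1.1,"grip":1},{"tx":0,"ty":0.0031,"tz":0,"roll":-1.2,"grip":1},{"tx":0,"ty":0.003,"tz":0,"roll":-1.2,"grip":1},{"tx":0,"ty":0.003,"tz":0,"roll":-1.1,"grip":1},{"tx":0,"ty":0.003,"tz":0,"roll":-1.1,"grip":1},{"tx":0.0001,"ty":0.003,"tz":0,"roll":-1.1,"grip":1}]'

```text
t: 5.7
ee_pos: [0.528, 0.0855, 0.0318]
tcp_rot: [[0.995, 0.1, -0.0], [0.1, -0.995, 0.0], [-0.0, -0.0, -1.0]]
force: [0.6, 2.2, 4.0]
gripper_width: 0.0005
```

```bash
python3 -c "
from h import *
delta(np.load('P.npy'),3,.032)"
```

```text
t 5.70 ee [0.528  0.0855 0.0318] pad idx 3.008 arc mm from mid 50.4 r 0.1597 az-rad deg 0.07 F [0.61 2.22 4.02] w 0.0005 q6 -0.15
delta mm [-0.3  0.4 -0.2] roll -0.08
```

Call:
step_arm --series '[{"tx":0,"ty":0.0031,"tz":0,"roll":-1.1,"grip":1},{"tx":0,"ty":0.0031,"tz":0,"roll":-1.1,"grip":1},{"tx":0,"ty":0.0031,"tz":0,"roll":-1.1,"grip":1},{"tx":0.0001,"ty":0.0031,"tz":0,"roll":-1.1,"grip":1},{"tx":0,"ty":0.0031,"tz":0,"roll":-1.1,"grip":1},{"tx":0,"ty":0.0031,"tz":0,"roll":-1.1,"grip":1},{"tx":0,"ty":0.0031,"tz":0,"roll":-1.1,"grip":1},{"tx":0.0001,"ty":0.0031,"tz":0,"roll":-1.1,"grip":1}]'

```text
t: 6.37
ee_pos: [0.5323, 0.0608, 0.0315]
tcp_rot: [[0.968, 0.251, -0.001], [0.251, -0.968, -0.0], [-0.001, 0.0, -1.0]]
force: [-0.1, -0.9, 1.8]
gripper_width: 0.0004
```

Call:
step_arm --series '[{"tx":0.0002,"ty":0.0031,"tz":0,"roll":-1.1,"grip":1},{"tx":0.0002,"ty":0.0031,"tz":0,"roll":-1.1,"grip":1},{"tx":0.0001,"ty":0.0031,"tz":0,"roll":-1.1,"grip":1},{"tx":0,"ty":0.0031,"tz":0,"roll":-1.2,"grip":1},{"tx":0,"ty":0.0031,"tz":0,"roll":-1.2,"grip":1},{"tx":0,"ty":0.0031,"tz":0,"roll":-1.1,"grip":1},{"tx":0,"ty":0.003,"tz":0,"roll":-1.1,"grip":1},{"tx":0.0001,"ty":0.003,"tz":0,"roll":-1.1,"grip":1}]'

```text
t: 7.03
ee_pos: [0.541, 0.038, 0.032]
tcp_rot: [[0.917, 0.399, 0.0], [0.399, -0.917, -0.0], [0.0, 0.0, -1.0]]
force: [-0.8, 1.5, 4.7]
gripper_width: 0.0002
```

```bash
python3 -c "
from h import *
delta(np.load('P.npy'),2,.032)"
```

```text
t 7.03 ee [0.541 0.038 0.032] pad idx 2.016 arc mm from mid 0.8 r 0.1591 az-rad deg 0.10 F [-0.77  1.52  4.65] w 0.0002 q6 -0.55
delta mm [-0.9  0.8 -0. ] roll -0.18
```

Call:
step_arm --series '[{"tx":-0.0002,"ty":0.0032,"tz":0,"roll":-1.1,"grip":1},{"tx":-0.0002,"ty":0.0032,"tz":0,"roll":-1.1,"grip":1},{"tx":-0.0001,"ty":0.0032,"tz":0,"roll":-1.1,"grip":1},{"tx":0,"ty":0.0031,"tz":0,"roll":-1.1,"grip":1},{"tx":0,"ty":0.0031,"tz":0,"roll":-1.1,"grip":1},{"tx":0,"ty":0.0031,"tz":0,"roll":-1.1,"grip":1},{"tx":0,"ty":0.0031,"tz":0,"roll":-1.1,"grip":1},{"tx":0,"ty":0.0031,"tz":0,"roll":-1.1,"grip":1}]'

```text
t: 7.7
ee_pos: [0.552, 0.0151, 0.0317]
tcp_rot: [[0.845, 0.535, 0.0], [0.535, -0.845, -0.0], [-0.0, 0.0, -1.0]]
force: [0.4, -0.5, 2.0]
gripper_width: 0.0005
```

Call:
step_arm --series '[{"tx":0.0001,"ty":0.0031,"tz":0,"roll":-1.1,"grip":1},{"tx":0.0001,"ty":0.0031,"tz":0,"roll":-1.1,"grip":1},{"tx":0.0001,"ty":0.0031,"tz":0,"roll":-1.1,"grip":1},{"tx":0,"ty":0.0031,"tz":0,"roll":-1.2,"grip":1},{"tx":0,"ty":0.0031,"tz":0,"roll":-1.2,"grip":1},{"tx":0,"ty":0.0031,"tz":0,"roll":-1.2,"grip":1},{"tx":0,"ty":0.0031,"tz":0,"roll":-1.2,"grip":1},{"tx":0,"ty":0.0031,"tz":0,"roll":-1.1,"grip":1}]'

```text
t: 8.37
ee_pos: [0.5673, -0.0045, 0.0321]
tcp_rot: [[0.748, 0.663, 0.001], [0.663, -0.748, -0.0], [0.0, 0.001, -1.0]]
force: [-1.4, 1.2, 4.7]
gripper_width: 0.0009
```

```bash
python3 -c "
from h import *
delta(np.load('P.npy'),1,.032)"
```

```text
t 8.37 ee [ 0.5673 -0.0045  0.0321] pad idx 1.009 arc mm from mid -49.5 r 0.1597 az-rad deg 0.09 F [-1.37  1.17  4.66] w 0.0009 q6 -0.93
delta mm [-0.3  0.5  0.1] roll -0.08
```

Call:
step_arm --series '[{"tx":0,"ty":0.0032,"tz":0,"roll":-1.1,"grip":1},{"tx":0,"ty":0.0032,"tz":0,"roll":-1.1,"grip":1},{"tx":0,"ty":0.0031,"tz":0,"roll":-1.1,"grip":1},{"tx":0,"ty":0.0031,"tz":0,"roll":-1.1,"grip":1},{"tx":0,"ty":0.0031,"tz":0,"roll":-1.1,"grip":1},{"tx":0,"ty":0.0031,"tz":0,"roll":-1.1,"grip":1},{"tx":0,"ty":0.0031,"tz":0,"roll":-1.1,"grip":1},{"tx":0,"ty":0.0031,"tz":0,"roll":-1.1,"grip":1}]'

```text
t: 9.03
ee_pos: [0.5849, -0.0222, 0.0317]
tcp_rot: [[0.638, 0.77, 0.0], [0.77, -0.638, -0.0], [-0.0, 0.001, -1.0]]
force: [-1.0, 0.3, 1.0]
gripper_width: 0.0004
```

Call:
step_arm --series '[{"tx":0.0001,"ty":0.0031,"tz":0,"roll":-1.1,"grip":1},{"tx":0.0001,"ty":0.0031,"tz":0,"roll":-1.1,"grip":1},{"tx":0.0001,"ty":0.0031,"tz":0,"roll":-1.1,"grip":1},{"tx":0,"ty":0.0031,"tz":0,"roll":-1.2,"grip":1},{"tx":0,"ty":0.0031,"tz":0,"roll":-1.2,"grip":1},{"tx":0,"ty":0.0031,"tz":0,"roll":-1.2,"grip":1},{"tx":0,"ty":0.0031,"tz":0,"roll":-1.2,"grip":1},{"tx":0,"ty":0.0031,"tz":0,"roll":-1.1,"grip":1}]'

```text
t: 9.7
ee_pos: [0.6054, -0.0363, 0.0322]
tcp_rot: [[0.507, 0.862, 0.001], [0.862, -0.507, -0.0], [0.0, 0.001, -1.0]]
force: [-2.5, 2.1, 4.6]
gripper_width: 0.0001
```

Call:
step_arm --series '[{"tx":0,"ty":0,"tz":0.0002,"roll":0,"grip":1},{"tx":0,"ty":0,"tz":0,"roll":0,"grip":1},{"tx":0,"ty":0,"tz":0,"roll":0,"grip":1}]'

```text
t: 9.95
ee_pos: [0.6059, -0.0366, 0.0321]
tcp_rot: [[0.509, 0.861, 0.003], [0.861, -0.509, -0.001], [0.0, 0.003, -1.0]]
force: [0.9, -1.3, 3.9]
gripper_width: 0.0005
```

Run:
```python
from h import *
from workcell import r
delta(np.load('P.npy'),0,.032)
for n,(a,b,cc,d) in (("top",(150,300,165,335)),("scene",(180,345,165,345))):
    c=r.camera(n); np.savez(n+"2.npz",**c)
    cv2.imwrite(f"pics/{n}2.png",cv2.resize(c["color"][a:b,cc:d],None,fx=3.5,fy=3.5,interpolation=cv2.INTER_CUBIC))
delta(np.load('P.npy'),0,.032)
```

```text
t 9.95 ee [ 0.6059 -0.0366  0.0321] pad idx -0.001 arc mm from mid -100.0 r 0.1599 az-rad deg -0.13 F [ 0.92 -1.27  3.9 ] w 0.0005 q6 -1.28
delta mm [-0.1 -0.   0.1] roll -0.12
t 10.05 ee [ 0.6059 -0.0365  0.0322] pad idx 0.000 arc mm from mid -100.0 r 0.1598 az-rad deg -0.11 F [ 1.89 -1.13  4.23] w 0.0 q6 -1.28
delta mm [-0.2  0.   0.2] roll -0.11
```

View pics/top2.png

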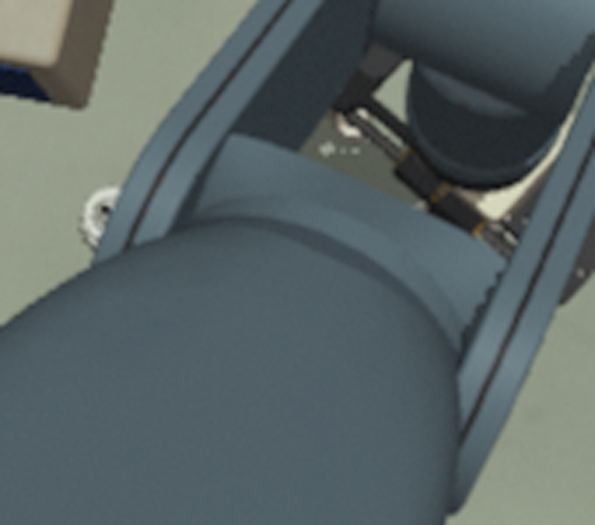

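View pics/scene2.png

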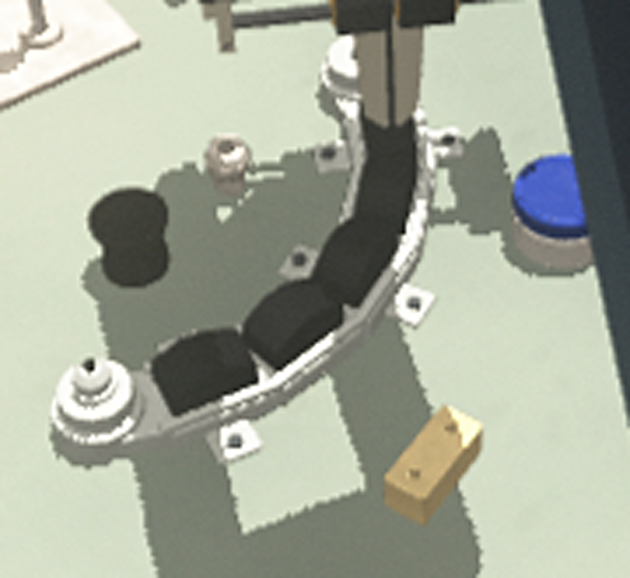

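The scene picture (3.5x crop) shows the shut fingertips on the last pad beside the flat cap at about (390,120). The other four pads look up, and the loupe (130,235), collet (230,160), brass block (435,465) and pot (555,210) look unmoved. I'll check that with numbers, then hand in.

Run:
```python
from h import *
P=np.load("P.npy")
A=cloud(load("scene0.npz"));B=cloud(load("scene2.npz"))
for k in(4,3,2,1):
    q=model(P,(k-2)*dth)
    for nm,W in(("before",A),("now",B)):
        d=np.hypot(W[...,0]-q[0],W[...,1]-q[1])<.010; z=W[d][:,2]; z=z[(z>.01)&(z<.06)]; print(k,nm,len(z),np.median(z).round(4),np.percentile(z,95).round(4) if len(z) else None)
for nm,c in(("loupe",(.627,.115)),("collet",(.647,.046)),("brass",(.428,.081)),("pot",(.503,-.0685))):
    for t,W in(("b",A),("n",B)):
        m=(np.hypot(W[...,0]-c[0],W[...,1]-c[1])<.038)&(W[...,2]>.012)&(W[...,2]<.05); print(nm,t,m.sum(),W[m].mean(0).round(4))
from workcell import r
s=r.sense(); print(s["t"],s["ee_pos"],s["force"])
r.job_done()
```

```text
4 before 92 0.0345 0.0364
4 now 90 0.0347 0.0365
3 before 89 0.0346 0.0365
3 now 83 0.0346 0.0365
2 before 79 0.0345 0.0362
2 now 80 0.0343 0.0363
1 before 70 0.0344 0.0363
1 now 69 0.0345 0.037
loupe b 420 [0.6272 0.1131 0.0266]
loupe n 424 [0.6273 0.1131 0.0265]
collet b 143 [0.6377 0.0457 0.0253]
collet n 144 [0.6375 0.0458 0.0255]
brass b 448 [0.4242 0.0833 0.02  ]
brass n 446 [0.4241 0.0835 0.0201]
pot b 697 [ 0.4968 -0.0632  0.0296]
pot n 498 [ 0.5    -0.0573  0.0294]
10.05 [ 0.60588895 -0.0365238   0.03217912] [ 1.88607148 -1.13158975  4.23311941]
the job is handed in; nothing more can be done
```

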